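# Find the candle socket by feel, then hold the holder socket-up

### The arm

A 6-joint arm with a two-finger parallel gripper is mounted at the origin on the work surface. World frame = base frame: x ahead of the robot, y to its left, z up, the work surface at z = 0. Lengths are in mm, angles in rad, forces in N, time in s.
With the tool pointing down it reaches from about 350 to 975 mm from the base axis. Payload 7.1 kg.
Tool frame: the origin (TCP) lies on the mounting face of the last link; the fingertips stand 182 mm ahead of it and the grasp point (between the pads) lies 163 mm ahead of it (ctrl.tcp_to_tips is the distance from the TCP to the fingertips, in mm); z points along the fingers, y is the direction in which the jaws open and shut (so a half turn about z gives the same grasp; the last joint's range is limited). The gripper opens to 88 mm and grips with 3 to 60 N. Pads are 20 mm wide; open, the fingers measure 115 mm over their backs; the gripper's body (75 mm by 178 mm) begins 61 mm behind the grasp point.
Start: joints at [-1.14, 0.423, 1.63, -0, 1.089, -0.019], TCP at [271.756, -562.81, 404.675] pointing down, gripper open.
Joint ranges: [-3, 3], [-0.9, 2.11], [0.09, 2.58], [-1.31, 4.45], [0.11, 2.69], [-2.54, 2.54]. Speed limits (rad/s): [2.39, 2.39, 3.01, 3.14, 3.14, 3.14].

### API

Orientations are given as a rotation vector (axis times angle).
In Python, from workcell import ctrl gives the robot as it stands. The module is installed in compiled form; this text tells all that it offers.
- The arm moves only by the tool send_rows, never from a script. Its argument "commands" is a list of rows, each an object with "translation": the shift along the world's x, y, z normalised to -1 to 1, where 1 is 0.1 m, a list of three; "twist": the turn, a rotation vector about the world's x, y, z normalised to -1 to 1, where 1 is 0.5 rad, a list of three. A call has exactly 10 rows; each row is the pose to reach, as a shift and turn from the pose commanded when the call began; what a row does not reach only later rows make up. A row lasts 1/10 s, in which the tool goes at most 50 mm and 8.59 degrees, less where a joint would pass 70% of its speed; a pose out of reach is approached as far as the arm can. A call with a number of a shift or a turn outside -1 to 1 is refused whole. A call with a gripper value outside its range is refused whole. "grip" is the closure, from -1 (fully open) to 1 (shut), set as the call begins (left out, the last holds). The fingers move at their own pace and stop on an object; the grip force is fixed at half the most. Time passes only in rows, so rows that repeat a pose let the fingers close, or fill a call up. It gives the time, the measured TCP pose, the force and the opening at its end, in the units of the state.
- ctrl.get_obs(): the state, without advancing time (a new reading comes with each control period).
- ctrl.get_image(name): name is "side" or "top"; returns a dict with "img" (480x640x3 uint8, red, green, blue), "intrinsics" (3x3 intrinsics, pixels), "dist" ([k1, k2, p1, p2, k3] as OpenCV has them; the pictures are not rectified), "cam_to_world" (4x4, takes a point from camera to world coordinates). Camera axes: x right, y down, z forward; pixel columns grow to the right and rows downward; lengths in mm; the calibration is good to about 2 mm. A picture is of the moment at which its call begins. There is no depth.
- ctrl.close_job(): hands the job in, once; it reports no verdict.
The state is a dict: "t": time; "qpos": joint angles; "qvel": joint speeds; "joint_torque": joint torques, N m; "ee_pos": TCP position; "orientation": TCP orientation; "ft_force": force on the tool from outside, world axes, zero at the start; "moment": the same for the moment, N m; "width": finger opening in mm.
Only numpy, scipy, OpenCV 4.12 (cv2) and the standard library are available. Lean on these libraries where they do the work, as an engineer would, in place of code of your own. Each camera call takes 0.05 s, during which the arm holds its last target. There are 200 camera calls.

### The job

The terracotta candle holder lying on the plywood ware board has its blind candle socket in one end and only a shallow foot recess in the other, and the two ends look alike. Find the socket by feel and make sure it is clear: set the holder's end straight down over the upright wooden dowel, which slides well into the socket but stops at once in the foot. Then turn the holder over and finish holding it in the gripper, still and upright with its socket up, over the ware board and at least a hand's breadth above it, ready for its brass cup; do not disturb the bowl, the dish of brass cups or the white dome.

Things in the scene. Friction and masses are not known exactly. Their poses are not given: they have to be found in the camera images.
- holder: square terracotta-coloured candle holder with a white band near each end, 70 mm long, 46 x 46 mm in section, about 0.22 kg; starts lying on its side on the ware board, socket end pointing left, right or away from the robot, never towards it by more than 20 degrees. Origin: centre of the block. Its x axis runs along its length, out of the socket end (+35 mm); foot end at -35 mm
- socket (a point): centre of the mouth of the socket, a round blind hole 26 mm wide and 28 mm deep, centred in the holder's +x end; axes as the holder's
- foot (a point): centre of the holder's foot end (-x), which has a round recess 26 mm wide and only 5 mm deep; axes as the holder's
- ware_board: plywood board 260 mm (its x) by 300 mm (its y), 12 mm thick, fixed on the bench, to the left or the right. Origin: the centre of its underside, on the bench top (z = 0)
- gauge: sizing dowel, fixed to the bench: upright wooden dowel 21 mm thick on a round base 96 mm wide and 16 mm high; the whole is 72 mm high and the top 10 mm of the dowel taper to a flat 12 mm tip. Origin: the centre of the base's underside, on the bench top
- dowel_tip (a point): centre of the dowel's tip, 72 mm above the bench
- bowl: bystander: terracotta bowl, 110 mm wide, 50 mm high; origin at the centre of its underside
- cup_dish: bystander: flat white dish, 100 mm wide, with three small brass candle cups, 24 mm high in all; origin at the centre of its underside
- dome: bystander: white ceramic dome, 52 mm wide, 57 mm high; origin at the centre of its underside
Not all that is in view belongs to the job. Leave any blue or purple look-alike of the holder alone. Leave any red look-alike of the gauge alone.

How it is judged (in metres and radians):
On the way:
1. the holder is set socket down over the upright dowel, which goes at least 15 mm into the socket (angle between holder's own x axis and vertical above 2.85 rad and x of dowel_tip in the frame of socket below -0.015 m and horizontal distance between dowel_tip and socket below 0.01 m), for 0.1 s.
At the end, for the whole second after the job is handed in: The holder is held by the fingers alone, still, socket up within 15 degrees of upright, its foot at least 70 mm above the ware board's top and its centre over the board; bowl, dish and dome within 20 mm of where they began (angle between holder's own x axis and vertical below 0.26 rad and height (world z) of foot above 0.082 m and x of holder in the frame of ware_board between -0.13 and 0.13 m and y of holder in the frame of ware_board between -0.15 and 0.15 m and contact force between holder and the fingers above 2 N and contact force between holder and ware_board below 0.1 N and contact force between holder and gauge below 0.1 N and contact force between holder and bowl below 0.1 N and contact force between holder and cup_dish below 0.1 N and contact force between holder and dome below 0.1 N and linear speed of holder below 0.02 m/s and angular speed of holder below 0.15 rad/s and distance of each of bowl, cup_dish, dome from where it was at the start of the episode below 0.02 m); the arm keeps its last pose, push and grip.
It fails at once if a bystander (bowl, dish of brass cups, dome) is moved by more than 20 mm (distance of any of bowl, cup_dish, dome from where it was at the start of the episode above 0.02 m).
It also fails if it takes over 64 s, if anything falls off the work surface, if the arm or the gripper's body presses on something with over 40 N, if the wrist force passes 120 N, or if a joint passes its speed limit or range.

## Working session

There is one attempt and no reset: what is moved stays moved. The work goes in short steps, Python scripts to look and compute and a tool call to move; the robot and the scene stay as the last step left them, time stands still between calls to the robot, and variables do not carry over. Pictures are saved under pics/ and viewed, about 8 in all and at most 12, crops included, and the job is handed in when it is done.

Besides the shell and the picture viewer there is one more tool, called after ">>>" as name([rows], argument=value, ...), one row to a line, values as JSON. send_rows: Moves the arm, as the interface text tells. Its arguments: {"type":"object","properties":{"commands":{"type":"array","items":{"type":"object","properties":{"translation":{"type":"array","items":{"type":"number"}},"twist":{"type":"array","items":{"type":"number"}}}}},"grip":{"type":"number"}},"required":["commands"]}

```bash
mkdir -p pics; python3 - <<'E'
from workcell import ctrl
import cv2,json,numpy as np
for n in("top","side"):
    d=ctrl.get_image(n); cv2.imwrite(f"pics/{n}0.png",d["img"][:,:,::-1])
    np.savez(f"{n}0.npz",**d)
    print(n,d["intrinsics"].tolist(),d["dist"],np.round(d["cam_to_world"],3).tolist())
o=ctrl.get_obs();print({k:np.round(v,3).tolist() for k,v in o.items()})
E
```

```text
top [[533.9320051820865, 0.0, 313.06264224412195], [0.0, 533.9320051820865, 232.55727045380465], [0.0, 0.0, 1.0]] [-0.02827973  0.          0.          0.          0.        ] [[0.022, -0.993, 0.114, 367.088], [-1.0, -0.02, 0.016, -11.271], [-0.014, -0.114, -0.993, 1229.653], [0.0, 0.0, 0.0, 1.0]]
side [[476.9641771082229, 0.0, 312.951601145607], [0.0, 476.9641771082229, 230.69099160820755], [0.0, 0.0, 1.0]] [-0.13081082  0.          0.          0.          0.        ] [[-0.963, -0.199, 0.182, 255.55], [-0.269, 0.727, -0.632, 784.666], [-0.007, -0.657, -0.753, 1003.927], [0.0, 0.0, 0.0, 1.0]]
{'t': 0.1, 'qpos': [-1.14, 0.424, 1.631, 0.0, 1.089, -0.019], 'qvel': [0.001, -0.001, -0.003, 0.001, 0.001, -0.001], 'joint_torque': [-0.001, -54.562, -27.433, 0.065, 0.019, -0.0], 'ee_pos': [271.657, -562.594, 404.002], 'orientation': [-3.061, -0.7, 0.0], 'ft_force': [0.468, 0.59, -0.227], 'moment': [-0.008, -0.007, 0.03], 'width': 88.012}
```

View pics/top0.png

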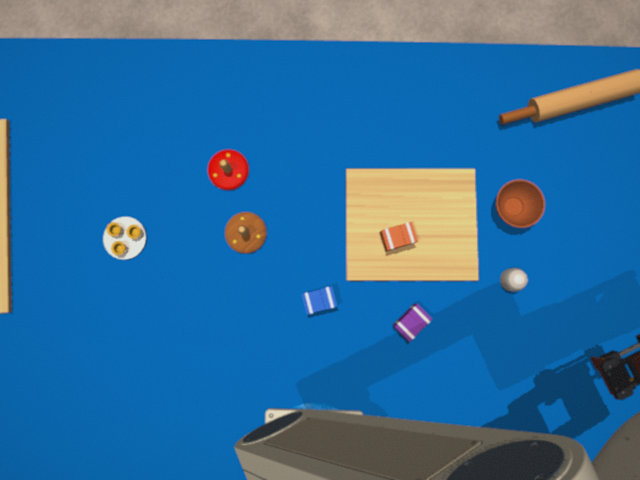

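View pics/side0.png

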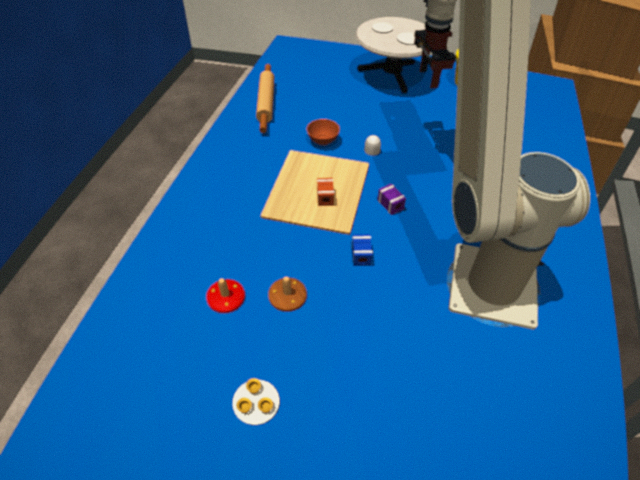

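The top view shows the holder at (399,236) on the board, the brown gauge at (245,232), the red decoy at (228,169), the bowl at (520,204), the dome at (514,279) and the dish at (124,238). The blue and purple look-alikes are at (320,300) and (412,322). The side view agrees. Next I'll turn these into positions.

```bash
cat > h.py <<'E'
import numpy as np,cv2
def ray(d,uv):
    p=cv2.undistortPoints(np.float64(uv).reshape(-1,1,2),d["intrinsics"],d["dist"]).reshape(-1,2)
    T=d["cam_to_world"]; return T[:3,3],np.c_[p,np.ones(len(p))]@T[:3,:3].T
def toplane(d,uv,z):
    c,r=ray(d,uv); return c+r*((z-c[2])/r[:,2])[:,None]
def proj(d,P):
    T=np.linalg.inv(d["cam_to_world"]); 
    return cv2.projectPoints(np.float64(P).reshape(-1,3),cv2.Rodrigues(T[:3,:3])[0],T[:3,3],d["intrinsics"],d["dist"])[0].reshape(-1,2)
def tri(ds,uvs):
    A=np.zeros((3,3));b=np.zeros(3)
    for d,uv in zip(ds,uvs):
        c,r=ray(d,uv);r=r[0]/np.linalg.norm(r[0]);M=np.eye(3)-np.outer(r,r);A+=M;b+=M@c
    return np.linalg.solve(A,b)
E
python3 - <<'E'
from h import *
d=dict(np.load("top0.npz"));s=dict(np.load("side0.npz"))
img=d["img"];hsv=cv2.cvtColor(img,cv2.COLOR_RGB2HSV)
nb=((hsv[...,0]<95)|(hsv[...,0]>125)|(hsv[...,1]<100)).astype(np.uint8)
def blob(m,x0,x1,y0,y1):
    k=np.zeros_like(m);k[y0:y1,x0:x1]=m[y0:y1,x0:x1]
    c=max(cv2.findContours(k,cv2.RETR_EXTERNAL,cv2.CHAIN_APPROX_NONE)[0],key=cv2.contourArea);return c
c=blob(nb,215,275,205,260);e=cv2.fitEllipse(c);print("gauge ell",e, toplane(d,[e[0]],12))
c=blob(nb,340,485,160,290);r=cv2.minAreaRect(c);print("board",r,toplane(d,[r[0]],12),toplane(d,cv2.boxPoints(r),12).round(0).tolist())
# holder: not board
crop=img[210:262,370:430]; 
h=((hsv[...,0]<13)&(hsv[...,1]>140)).astype(np.uint8)
c=blob(h,372,428,212,260);r=cv2.minAreaRect(c);print("holder body",r);P=toplane(d,cv2.boxPoints(r),58);print(P.round(1).tolist(),toplane(d,[r[0]],58))
for n,uv,z in(("dish",(124,238),20),("bowl",(520,204),50),("dome",(514,279),30),("red",(228,169),16),("blue",(320,300),46),("purple",(412,322),46)):print(n,toplane(d,[uv],z).round(0))
a=cv2.resize(img[205:265,365:435],None,fx=8,fy=8,interpolation=2)
s2=s["img"];b=cv2.resize(s2[170:215,305:350],None,fx=10.66,fy=10.66,interpolation=2)[:480,:]
g=cv2.resize(img[205:260,215:275],None,fx=6,fy=6)
print(a.shape,b.shape)
o=np.zeros((600,800,3),np.uint8);x=cv2.resize(a,(400,343));o[:343,:400]=x;y=cv2.resize(b,(400,400));o[:400,400:]=y;o[343:593,:273]=cv2.resize(g,(273,250))
cv2.imwrite("pics/c0.png",o[:,:,::-1])
E
```

```text
gauge ell ((245.28619384765625, 232.278564453125), (41.06722640991211, 41.30498123168945), 66.61138153076172) [[504.27119849 164.86892422  12.        ]]
board ((411.99993896484375, 223.99996948242188), (131.99996948242188, 111.99998474121094), 0.0) [[ 531.09601148 -217.82497719   12.        ]] [[400.0, -68.0, 12.0], [660.0, -64.0, 12.0], [666.0, -371.0, 12.0], [406.0, -368.0, 12.0]]
holder body ((399.56231689453125, 235.6992950439453), (21.117870330810547, 16.7630558013916), 72.6459732055664)
[[514.7, -158.0, 58.0], [526.5, -193.3, 58.0], [482.1, -207.2, 58.0], [470.3, -172.1, 58.0]] [[ 498.34174336 -182.645324     58.        ]]
dish [[485. 443.  20.]]
bowl [[ 576. -453.   50.]]
dome [[ 409. -443.   30.]]
red [[651. 210.  16.]]
blue [[354. -10.  46.]]
purple [[ 310. -212.   46.]]
(480, 560, 3) (480, 480, 3)
```

View pics/c0.png

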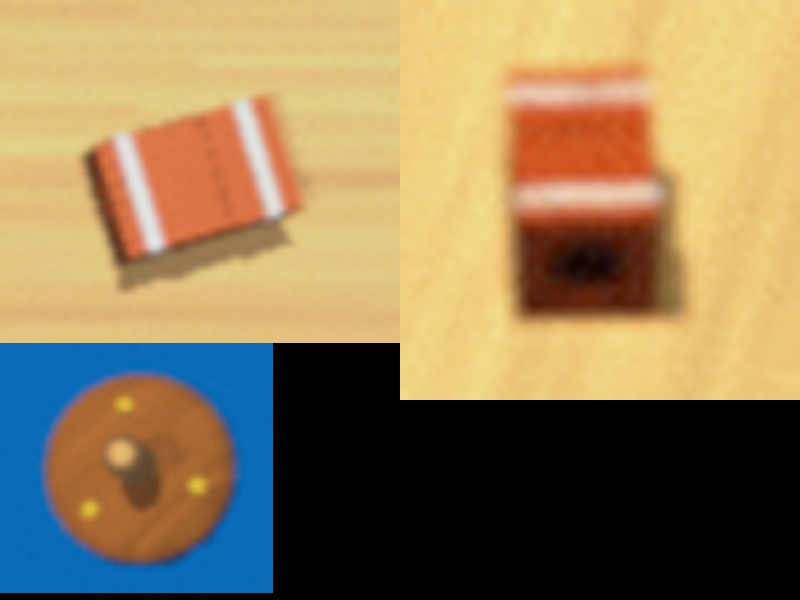

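>>> send_rows([
  {"translation": [0.3, 0.5, 0], "twist": [0, 0, 0.3]},
  {"translation": [0.6, 0.95, -0.1], "twist": [0, 0, 0.6]},
  {"translation": [0.6, 0.95, -0.2], "twist": [0, 0, 0.94]},
  {"translation": [0.6, 0.95, -0.2], "twist": [0, 0, 0.94]},
  {"translation": [0.6, 0.95, -0.2], "twist": [0, 0, 0.94]},
  {"translation": [0.6, 0.95, -0.2], "twist": [0, 0, 0.94]},
  {"translation": [0.6, 0.95, -0.2], "twist": [0, 0, 0.94]},
  {"translation": [0.6, 0.95, -0.2], "twist": [0, 0, 0.94]},
  {"translation": [0.6, 0.95, -0.2], "twist": [0, 0, 0.94]},
  {"translation": [0.6, 0.95, -0.2], "twist": [0, 0, 0.94]},
], grip=-1)

```text
t: 1.1
ee_pos: [331.5, -468.0, 384.8]
orientation: [2.816, 1.393, -0.0]
ft_force: [0.1, -0.1, 0.3]
width: 87.5
```

```bash
cat > lg.py <<'E'
from workcell import ctrl
import json,numpy as np
o=ctrl.get_obs();r={k:np.round(v,5).tolist() for k,v in o.items()}
open("log.jsonl","a").write(json.dumps(r)+"\n")
E
python3 lg.py;python3 - <<'E'
from h import *
d=dict(np.load("top0.npz"));s=dict(np.load("side0.npz"))
print(toplane(d,[(241.4,229.2)],72))
img=s["img"];print(proj(s,[[504,165,72],[504,165,0],[498,-183,58]]))
E
```

```text
[[504.12212413 164.9671337   72.        ]]
[[285.49059344 277.92852628]
 [286.96851046 294.60576627]
 [324.78052057 185.58568148]]
```

>>> send_rows([
  {"translation": [0.3, 0.5, 0], "twist": [0, 0, 0.3]},
  {"translation": [0.6, 0.95, -0.1], "twist": [0, 0, 0.6]},
  {"translation": [0.6, 0.95, -0.2], "twist": [0, 0, 0.94]},
  {"translation": [0.6, 0.95, -0.2], "twist": [0, 0, 0.94]},
  {"translation": [0.6, 0.95, -0.2], "twist": [0, 0, 0.94]},
  {"translation": [0.6, 0.95, -0.2], "twist": [0, 0, 0.94]},
  {"translation": [0.6, 0.95, -0.2], "twist": [0, 0, 0.94]},
  {"translation": [0.6, 0.95, -0.2], "twist": [0, 0, 0.94]},
  {"translation": [0.6, 0.95, -0.2], "twist": [0, 0, 0.94]},
  {"translation": [0.6, 0.95, -0.2], "twist": [0, 0, 0.94]},
])

```text
t: 2.1
ee_pos: [391.6, -373.1, 364.8]
orientation: [2.414, 2.01, 0.0]
ft_force: [-0.1, 0.1, 0.4]
width: 87.8
```

```bash
python3 lg.py
```

>>> send_rows([
  {"translation": [0.3, 0.5, 0], "twist": [0, 0, 0.3]},
  {"translation": [0.6, 0.95, -0.1], "twist": [0, 0, 0.6]},
  {"translation": [0.6, 0.95, -0.2], "twist": [0, 0, 0.94]},
  {"translation": [0.6, 0.95, -0.2], "twist": [0, 0, 0.94]},
  {"translation": [0.6, 0.95, -0.2], "twist": [0, 0, 0.94]},
  {"translation": [0.6, 0.95, -0.2], "twist": [0, 0, 0.94]},
  {"translation": [0.6, 0.95, -0.2], "twist": [0, 0, 0.94]},
  {"translation": [0.6, 0.95, -0.2], "twist": [0, 0, 0.94]},
  {"translation": [0.6, 0.95, -0.2], "twist": [0, 0, 0.94]},
  {"translation": [0.6, 0.95, -0.2], "twist": [0, 0, 0.94]},
])

```text
t: 3.1
ee_pos: [451.6, -278.1, 344.8]
orientation: [1.879, 2.517, 0.0]
ft_force: [0.0, -0.2, 0.0]
width: 87.8
```

```bash
python3 lg.py; cat log.jsonl
```

```text
{"t": 1.1, "qpos": [-0.97525, 0.37238, 1.76185, -2e-05, 1.00721, -0.32338], "qvel": [0.00314, 0.00041, 0.00154, -0.00081, -2e-05, -0.00204], "joint_torque": [-0.081, -49.61608, -25.67798, 0.05181, 0.03615, 0.00575], "ee_pos": [331.53196, -468.04854, 384.75758], "orientation": [2.81565, 1.39315, -0.0], "ft_force": [0.06258, -0.139, 0.3026], "moment": [-0.05896, -0.04376, -0.02843], "width": 87.48137}
{"t": 2.1, "qpos": [-0.78323, 0.35293, 1.84808, 0.0, 0.94041, -0.60132], "qvel": [0.00352, 0.00094, -0.00037, 0.00097, -0.0004, 0.00068], "joint_torque": [-0.08319, -46.85003, -24.08796, 0.03918, 0.05283, 0.00572], "ee_pos": [391.58294, -373.09798, 364.7783], "orientation": [2.41391, 2.01036, 3e-05], "ft_force": [-0.05319, 0.14789, 0.41586], "moment": [0.00471, -0.09295, -0.01636], "width": 87.84538}
{"t": 3.1, "qpos": [-0.57443, 0.36735, 1.88438, -2e-05, 0.8896, -0.86253], "qvel": [0.00388, 0.0012, -0.0003, -0.00161, -0.00103, -0.00172], "joint_torque": [-0.08644, -46.47965, -22.80216, 0.02539, 0.06492, 0.00563], "ee_pos": [451.60139, -278.11745, 344.81827], "orientation": [1.87936, 2.51713, 1e-05], "ft_force": [0.04989, -0.22229, 0.01681], "moment": [0.03655, -0.08762, 0.00804], "width": 87.84234}
```

>>> send_rows([
  {"translation": [0.2, 0.4, 0], "twist": [0, 0, 0]},
  {"translation": [0.46, 0.9, -0.2], "twist": [0, 0, 0]},
  {"translation": [0.46, 0.95, -0.4], "twist": [0, 0, 0]},
  {"translation": [0.46, 0.95, -0.6], "twist": [0, 0, 0]},
  {"translation": [0.46, 0.95, -0.6], "twist": [0, 0, 0]},
  {"translation": [0.46, 0.95, -0.6], "twist": [0, 0, 0]},
  {"translation": [0.46, 0.95, -0.6], "twist": [0, 0, 0]},
  {"translation": [0.46, 0.95, -0.6], "twist": [0, 0, 0]},
  {"translation": [0.46, 0.95, -0.6], "twist": [0, 0, 0]},
  {"translation": [0.46, 0.95, -0.6], "twist": [0, 0, 0]},
])

```text
t: 4.1
ee_pos: [497.8, -183.1, 285.2]
orientation: [1.878, 2.517, 0.0]
ft_force: [0.2, -0.3, -1.0]
width: 88.0
```

```bash
python3 lg.py; python3 - <<'E'
import json,numpy as np
from scipy.optimize import least_squares
L=[json.loads(l) for l in open("log.jsonl")]
q=np.array([l["qpos"] for l in L]+[[-1.14,.4238,1.6305,0,1.089,-.019]]);p=np.array([l["ee_pos"] for l in L]+[[271.756,-562.81,404.675]])
r=np.hypot(p[:,0],p[:,1]);print(r,np.arctan2(p[:,1],p[:,0])-q[:,0],q[:,1:3].tolist(),q[:,1]+q[:,2]+q[:,4])
s1,c1=np.sin(q[:,1]),np.cos(q[:,1]);s2,c2=np.sin(q[:,1]+q[:,2]),np.cos(q[:,1]+q[:,2])
f=lambda x:np.r_[x[4]*0+x[0]*s1+x[1]*s2-x[2]*c2-r, x[3]+x[0]*c1+x[1]*c2+x[2]*s2-p[:,2]]
s=least_squares(f,[450,450,0,300,0]);print(s.x,np.abs(s.fun).max())
E
```

```text
[573.57028889 540.86902442 530.37074905 530.39931151 624.98513553] [0.02074716 0.02200056 0.02243957 0.02243876 0.01904199] [[0.37238, 1.76185], [0.35293, 1.84808], [0.36735, 1.88438], [0.46134, 1.91631], [0.4238, 1.6305]] [3.14144 3.14142 3.14133 3.14062 3.1433 ]
[560.49537637 485.47914694 -76.28192658 186.65636658   0.        ] 0.33805142769438135
```

>>> send_rows([
  {"translation": [0, 0, -0.2], "twist": [0, 0, 0]},
  {"translation": [0, 0, -0.4], "twist": [0, 0, 0]},
  {"translation": [0, 0, -0.6], "twist": [0, 0, 0]},
  {"translation": [0, 0, -0.75], "twist": [0, 0, 0]},
  {"translation": [0, 0, -0.85], "twist": [0, 0, 0]},
  {"translation": [0, 0, -0.86], "twist": [0, 0, 0]},
  {"translation": [0, 0, -0.86], "twist": [0, 0, 0]},
  {"translation": [0, 0, -0.86], "twist": [0, 0, 0]},
  {"translation": [0, 0, -0.86], "twist": [0, 0, 0]},
  {"translation": [0, 0, -0.86], "twist": [0, 0, 0]},
])

```text
t: 5.1
ee_pos: [498.0, -182.9, 199.3]
orientation: [1.878, 2.517, 0.0]
ft_force: [0.4, -0.0, -0.3]
width: 87.5
```

>>> send_rows([
  {"translation": [0, 0, 0], "twist": [0, 0, 0]},
  {"translation": [0, 0, 0], "twist": [0, 0, 0]},
  {"translation": [0, 0, 0], "twist": [0, 0, 0]},
  {"translation": [0, 0, 0], "twist": [0, 0, 0]},
  {"translation": [0, 0, 0], "twist": [0, 0, 0]},
  {"translation": [0, 0, 0], "twist": [0, 0, 0]},
  {"translation": [0, 0, 0], "twist": [0, 0, 0]},
  {"translation": [0, 0, 0], "twist": [0, 0, 0]},
  {"translation": [0, 0, 0], "twist": [0, 0, 0]},
  {"translation": [0, 0, 0], "twist": [0, 0, 0]},
], grip=1)

```text
t: 6.1
ee_pos: [497.8, -182.8, 198.7]
orientation: [1.878, 2.518, 0.0]
ft_force: [0.4, -0.4, -1.5]
width: 45.7
```

>>> send_rows([
  {"translation": [0, 0, 0.05], "twist": [0, 0, 0]},
  {"translation": [0, 0, 0.15], "twist": [0, 0, 0]},
  {"translation": [0, 0, 0.3], "twist": [0, 0, 0]},
  {"translation": [0, 0, 0.45], "twist": [0, 0, 0]},
  {"translation": [0, 0, 0.6], "twist": [0, 0, 0]},
  {"translation": [0, 0, 0.75], "twist": [0, 0, 0]},
  {"translation": [0, 0, 0.9], "twist": [0, 0, 0]},
  {"translation": [0, 0, 1], "twist": [0, 0, 0]},
  {"translation": [0, 0, 1], "twist": [0, 0, 0]},
  {"translation": [0, 0, 1], "twist": [0, 0, 0]},
])

```text
t: 7.1
ee_pos: [497.6, -182.8, 299.0]
orientation: [1.878, 2.518, 0.0]
ft_force: [-0.3, 0.1, -2.5]
width: 45.8
```

```bash
python3 lg.py; tail -1 log.jsonl; python3 - <<'E'
from workcell import ctrl
import cv2,numpy as np
o=np.zeros((600,800,3),np.uint8)
for i,n in enumerate(("top","side")):
    d=ctrl.get_image(n);np.savez(f"{n}1.npz",**d);im=d["img"]
    c=im[180:280,340:460] if n=="top" else im[120:220,270:390]
    o[:333,i*400:i*400+400]=cv2.resize(c,(400,333),interpolation=2)
cv2.imwrite("pics/c1.png",o[:333,:,::-1])
E
```

```text
{"t": 7.1, "qpos": [-0.37443, 0.43838, 1.91068, -2e-05, 0.79198, -0.66341], "qvel": [-0.00163, 0.0194, 0.01006, -0.00038, -0.00095, 0.001], "joint_torque": [0.00369, -50.30489, -21.31961, 0.03954, 0.06107, 0.0003], "ee_pos": [497.62875, -182.76736, 298.99765], "orientation": [1.8781, 2.51773, 0.00021], "ft_force": [-0.25577, 0.13492, -2.47771], "moment": [-0.02149, -0.08828, 0.02222], "width": 45.77066}
```

View pics/c1.png

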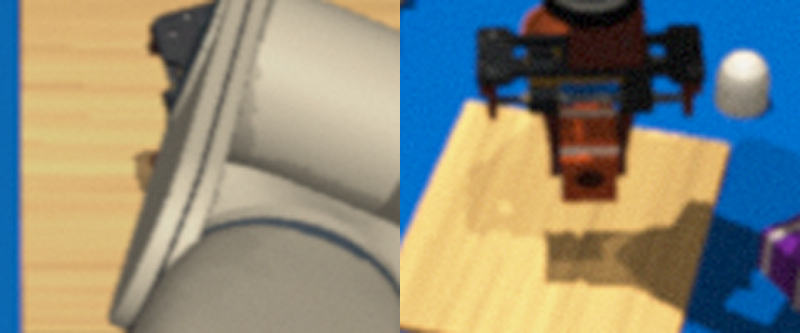

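>>> send_rows([
  {"translation": [0.02, 0.07, 0], "twist": [0.1, 0.03, 0]},
  {"translation": [0.04, 0.15, 0], "twist": [0.25, 0.075, 0]},
  {"translation": [0.06, 0.22, 0], "twist": [0.4, 0.12, 0]},
  {"translation": [0.08, 0.3, 0], "twist": [0.5, 0.15, 0]},
  {"translation": [0.1, 0.36, 0], "twist": [0.6, 0.18, 0]},
  {"translation": [0.12, 0.42, 0], "twist": [0.7, 0.21, 0]},
  {"translation": [0.13, 0.48, 0], "twist": [0.753, 0.223, 0]},
  {"translation": [0.13, 0.48, 0], "twist": [0.753, 0.223, 0]},
  {"translation": [0.13, 0.48, 0], "twist": [0.753, 0.223, 0]},
  {"translation": [0.13, 0.48, 0], "twist": [0.753, 0.223, 0]},
])

```text
t: 8.2
ee_pos: [510.7, -134.9, 298.6]
orientation: [-1.679, -2.251, -0.334]
ft_force: [0.0, -0.7, -3.0]
width: 46.0
```

```bash
python3 lg.py; tail -1 log.jsonl
```

```text
{"t": 8.2, "qpos": [-0.35483, 0.4843, 1.86, 0.35619, 1.06814, -0.85944], "qvel": [-0.00192, -0.00504, -0.00087, 0.00333, 0.00277, -0.00089], "joint_torque": [0.0742, -50.98497, -19.88433, 1.02179, 1.36974, 0.00833], "ee_pos": [510.65158, -134.91747, 298.5579], "orientation": [-1.67927, -2.25127, -0.33354], "ft_force": [0.02862, -0.69318, -2.96186], "moment": [-0.32908, -0.15818, 0.051], "width": 46.01626}
```

>>> send_rows([
  {"translation": [0.02, 0.07, 0], "twist": [0.1, 0.03, 0]},
  {"translation": [0.04, 0.15, 0], "twist": [0.25, 0.075, 0]},
  {"translation": [0.06, 0.22, 0], "twist": [0.4, 0.12, 0]},
  {"translation": [0.08, 0.3, 0], "twist": [0.5, 0.15, 0]},
  {"translation": [0.1, 0.36, 0], "twist": [0.6, 0.18, 0]},
  {"translation": [0.12, 0.42, 0], "twist": [0.7, 0.21, 0]},
  {"translation": [0.13, 0.48, 0], "twist": [0.753, 0.223, 0]},
  {"translation": [0.13, 0.48, 0], "twist": [0.753, 0.223, 0]},
  {"translation": [0.13, 0.48, 0], "twist": [0.753, 0.223, 0]},
  {"translation": [0.13, 0.48, 0], "twist": [0.753, 0.223, 0]},
])

```text
t: 9.2
ee_pos: [523.7, -87.0, 298.8]
orientation: [-1.462, -1.96, -0.606]
ft_force: [-0.2, 0.6, -1.6]
width: 45.9
```

```bash
python3 lg.py; tail -1 log.jsonl
```

```text
{"t": 9.2, "qpos": [-0.32645, 0.55156, 1.82276, 0.63433, 1.34172, -0.95028], "qvel": [-0.00336, -0.0015, -0.00124, 0.00372, 0.00274, 0.00028], "joint_torque": [0.0834, -53.3048, -18.23587, 1.83455, 2.64552, 0.01227], "ee_pos": [523.71391, -86.96609, 298.7932], "orientation": [-1.46229, -1.96045, -0.6057], "ft_force": [-0.24014, 0.61774, -1.62249], "moment": [-0.55345, -0.20808, 0.04336], "width": 45.87207}
```

>>> send_rows([
  {"translation": [0.02, 0.07, 0], "twist": [0.1, 0.03, 0]},
  {"translation": [0.04, 0.15, -0.05], "twist": [0.25, 0.075, 0]},
  {"translation": [0.06, 0.22, -0.1], "twist": [0.4, 0.12, 0]},
  {"translation": [0.08, 0.3, -0.2], "twist": [0.5, 0.15, 0]},
  {"translation": [0.1, 0.36, -0.3], "twist": [0.6, 0.18, 0]},
  {"translation": [0.12, 0.42, -0.4], "twist": [0.7, 0.21, 0]},
  {"translation": [0.13, 0.48, -0.5], "twist": [0.753, 0.223, 0]},
  {"translation": [0.13, 0.48, -0.5], "twist": [0.753, 0.223, 0]},
  {"translation": [0.13, 0.48, -0.5], "twist": [0.753, 0.223, 0]},
  {"translation": [0.13, 0.48, -0.5], "twist": [0.753, 0.223, 0]},
])

```text
t: 10.2
ee_pos: [536.9, -39.0, 249.2]
orientation: [-1.233, -1.653, -0.824]
ft_force: [-0.5, 0.5, -1.3]
width: 46.3
```

>>> send_rows([
  {"translation": [0.02, 0.07, 0], "twist": [0.1, 0.03, 0]},
  {"translation": [0.04, 0.15, -0.05], "twist": [0.25, 0.075, 0]},
  {"translation": [0.06, 0.22, -0.1], "twist": [0.4, 0.12, 0]},
  {"translation": [0.08, 0.3, -0.2], "twist": [0.5, 0.15, 0]},
  {"translation": [0.1, 0.36, -0.3], "twist": [0.6, 0.18, 0]},
  {"translation": [0.12, 0.42, -0.4], "twist": [0.7, 0.21, 0]},
  {"translation": [0.13, 0.48, -0.5], "twist": [0.753, 0.223, 0]},
  {"translation": [0.13, 0.48, -0.5], "twist": [0.753, 0.223, 0]},
  {"translation": [0.13, 0.48, -0.5], "twist": [0.753, 0.223, 0]},
  {"translation": [0.13, 0.48, -0.5], "twist": [0.753, 0.223, 0]},
])

```text
t: 11.2
ee_pos: [549.9, 8.9, 199.3]
orientation: [-0.994, -1.334, -0.996]
ft_force: [-0.1, 0.4, -2.0]
width: 45.6
```

```bash
python3 lg.py; tail -1 log.jsonl; python3 - <<'E'
from workcell import ctrl
import cv2,numpy as np
from scipy.spatial.transform import Rotation as R
o=ctrl.get_obs();M=R.from_rotvec(o["orientation"]).as_matrix();print(M.round(3)); print("grasp",np.array(o["ee_pos"])+M[:,2]*164)
o=np.zeros((400,800,3),np.uint8)
for i,n in enumerate(("top","side")):
    d=ctrl.get_image(n);np.savez(f"{n}2.npz",**d);im=d["img"]
    c=im[180:280,200:300] if n=="top" else im[220:320,240:340]
    o[:,i*400:i*400+400]=cv2.resize(c,(400,400),interpolation=2)
cv2.imwrite("pics/c2.png",o[:,:,::-1])
E
```

```text
{"t": 11.2, "qpos": [-0.21113, 0.89513, 1.76141, 1.12104, 1.79466, -1.13946], "qvel": [-0.0018, -0.0052, 2e-05, 0.00282, 0.00131, 0.00061], "joint_torque": [0.17863, -60.95766, -9.02557, 1.83528, 4.09152, 0.01634], "ee_pos": [549.9121, 8.9407, 199.30879], "orientation": [-0.99422, -1.33397, -0.99561], "ft_force": [-0.06256, 0.37177, -1.9938], "moment": [-0.71421, -0.31238, 0.01648], "width": 45.56029}
[[-0.002  0.959 -0.284]
 [ 0.001  0.284  0.959]
 [ 1.     0.002 -0.001]]
grasp [503.35672195 166.19384994 199.10324466]
```

View pics/c2.png

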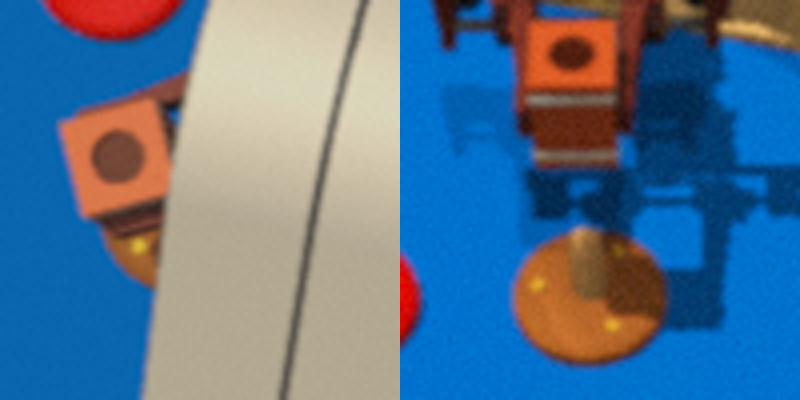

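```bash
python3 - <<'E'
from h import *
t=dict(np.load("top2.npz"));s=dict(np.load("side2.npz"))
def hole(d,c,w=14):
    x,y=map(int,c);g=d["img"][y-w:y+w,x-w:x+w,0].astype(float)
    g=cv2.resize(g,None,fx=8,fy=8,interpolation=2); m=(g<170).astype(np.uint8)
    n,l,st,ce=cv2.connectedComponentsWithStats(m); k=l[w*8,w*8]; 
    return ((ce[k]+.5)/8-.5+[x-w,y-w]),st[k]
a=hole(t,(229.5,219.25));b=hole(s,(282.7,233.3));print(a,b)
for z in(232,234,236):print(toplane(t,[a[0]],z),toplane(s,[b[0]],z))
print(tri([t,s],[[a[0]],[b[0]]]))
E
```

```text
(array([228.97255982, 218.78119222]), array([  61,   59,  110,  109, 9195], dtype=int32)) (array([282.48298033, 232.97846539]), array([  72,   80,   95,   72, 5288], dtype=int32))
[[504.56038164 164.93184045 232.        ]] [[503.52593353 160.88773756 232.        ]]
[[504.28478978 164.57860459 234.        ]] [[502.88344856 162.50389588 234.        ]]
[[504.00919792 164.22536873 236.        ]] [[502.2409636  164.12005419 236.        ]]
[503.16555375 164.0645141  235.88098319]
```

>>> send_rows([
  {"translation": [0, -0.01, -0.1], "twist": [0, 0, 0]},
  {"translation": [0, -0.01, -0.25], "twist": [0, 0, 0]},
  {"translation": [0, -0.01, -0.4], "twist": [0, 0, 0]},
  {"translation": [0, -0.01, -0.55], "twist": [0, 0, 0]},
  {"translation": [0, -0.01, -0.7], "twist": [0, 0, 0]},
  {"translation": [0, -0.01, -0.8], "twist": [0, 0, 0]},
  {"translation": [0, -0.01, -0.88], "twist": [0, 0, 0]},
  {"translation": [0, -0.01, -0.9], "twist": [0, 0, 0]},
  {"translation": [0, -0.01, -0.9], "twist": [0, 0, 0]},
  {"translation": [0, -0.01, -0.9], "twist": [0, 0, 0]},
])

```text
t: 12.3
ee_pos: [549.9, 8.2, 109.1]
orientation: [-0.994, -1.333, -0.996]
ft_force: [0.0, -0.1, -2.5]
width: 45.8
```

>>> send_rows([
  {"translation": [0, 0, -0.01], "twist": [0, 0, 0]},
  {"translation": [0, 0, -0.02], "twist": [0, 0, 0]},
  {"translation": [0, 0, -0.03], "twist": [0, 0, 0]},
  {"translation": [0, 0, -0.04], "twist": [0, 0, 0]},
  {"translation": [0, 0, -0.05], "twist": [0, 0, 0]},
  {"translation": [0, 0, -0.06], "twist": [0, 0, 0]},
  {"translation": [0, 0, -0.07], "twist": [0, 0, 0]},
  {"translation": [0, 0, -0.08], "twist": [0, 0, 0]},
  {"translation": [0, 0, -0.09], "twist": [0, 0, 0]},
  {"translation": [0, 0, -0.1], "twist": [0, 0, 0]},
])

```text
t: 13.3
ee_pos: [549.7, 8.2, 98.6]
orientation: [-0.994, -1.333, -0.995]
ft_force: [0.7, 0.2, -2.1]
width: 45.6
```

>>> send_rows([
  {"translation": [0, 0, -0.01], "twist": [0, 0, 0]},
  {"translation": [0, 0, -0.02], "twist": [0, 0, 0]},
  {"translation": [0, 0, -0.03], "twist": [0, 0, 0]},
  {"translation": [0, 0, -0.04], "twist": [0, 0, 0]},
  {"translation": [0, 0, -0.05], "twist": [0, 0, 0]},
  {"translation": [0, 0, -0.05], "twist": [0, 0, 0]},
  {"translation": [0, 0, -0.05], "twist": [0, 0, 0]},
  {"translation": [0, 0, -0.05], "twist": [0, 0, 0]},
  {"translation": [0, 0, -0.05], "twist": [0, 0, 0]},
  {"translation": [0, 0, -0.05], "twist": [0, 0, 0]},
])

```text
t: 14.3
ee_pos: [549.8, 8.2, 93.7]
orientation: [-0.994, -1.333, -0.995]
ft_force: [0.9, 0.1, -2.2]
width: 45.9
```

>>> send_rows([
  {"translation": [0, 0, -0.02], "twist": [0, 0, 0]},
  {"translation": [0, 0, -0.04], "twist": [0, 0, 0]},
  {"translation": [0, 0, -0.06], "twist": [0, 0, 0]},
  {"translation": [0, 0, -0.08], "twist": [0, 0, 0]},
  {"translation": [0, 0, -0.1], "twist": [0, 0, 0]},
  {"translation": [0, 0, -0.1], "twist": [0, 0, 0]},
  {"translation": [0, 0, -0.1], "twist": [0, 0, 0]},
  {"translation": [0, 0, -0.1], "twist": [0, 0, 0]},
  {"translation": [0, 0, -0.1], "twist": [0, 0, 0]},
  {"translation": [0, 0, -0.1], "twist": [0, 0, 0]},
])

```text
t: 15.3
ee_pos: [549.8, 8.2, 83.7]
orientation: [-0.994, -1.333, -0.995]
ft_force: [-0.8, 0.9, -1.7]
width: 45.4
```

```bash
python3 - <<'E'
from workcell import ctrl
from h import *
o=np.zeros((400,800,3),np.uint8)
for i,n in enumerate(("top","side")):
    d=ctrl.get_image(n);np.savez(f"{n}3.npz",**d);im=d["img"]
    c=im[180:280,200:300] if n=="top" else im[220:320,240:340]
    o[:,i*400:i*400+400]=cv2.resize(c,(400,400),interpolation=2)
cv2.imwrite("pics/c3.png",o[:,:,::-1])
E
```

```text
(no output)
```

View pics/c3.png

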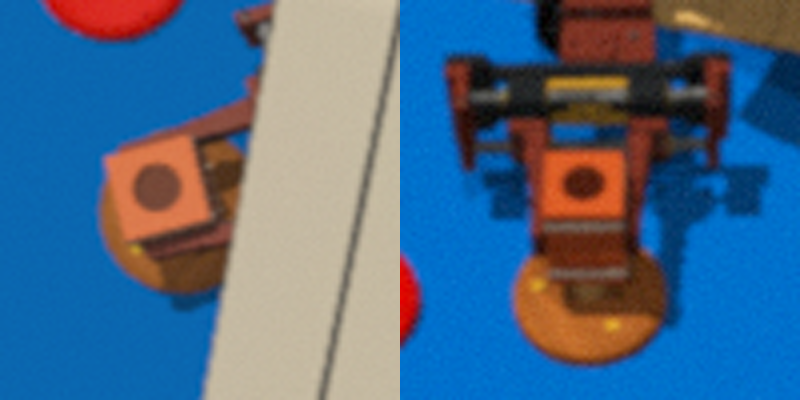

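Resistance-free down to about 23 mm, and the picture shows the dowel inside the holder. So the lower end is the socket. Next I'll lift, carry it to the board and flip it.

>>> send_rows([
  {"translation": [0, 0, 0.03], "twist": [0, 0, 0]},
  {"translation": [0, 0, 0.1], "twist": [0, 0, 0]},
  {"translation": [0, 0, 0.2], "twist": [0, 0, 0]},
  {"translation": [0, 0, 0.35], "twist": [0, 0, 0]},
  {"translation": [0, 0, 0.5], "twist": [0, 0, 0]},
  {"translation": [0, 0, 0.65], "twist": [0, 0, 0]},
  {"translation": [0, 0, 0.8], "twist": [0, 0, 0]},
  {"translation": [0, 0, 0.9], "twist": [0, 0, 0]},
  {"translation": [0, 0, 1], "twist": [0, 0, 0]},
  {"translation": [0, 0, 1], "twist": [0, 0, 0]},
])

```text
t: 16.4
ee_pos: [550.0, 8.1, 185.1]
orientation: [-0.993, -1.334, -0.996]
ft_force: [-0.5, 0.2, -2.5]
width: 45.9
```

>>> send_rows([
  {"translation": [0, 0, 0.1], "twist": [0, 0, 0]},
  {"translation": [0, 0, 0.2], "twist": [0, 0, 0]},
  {"translation": [0, 0, 0.35], "twist": [0, 0, 0]},
  {"translation": [0, 0, 0.5], "twist": [0, 0, 0]},
  {"translation": [0, 0, 0.65], "twist": [0, 0, 0]},
  {"translation": [0, 0, 0.75], "twist": [0, 0, 0]},
  {"translation": [0, 0, 0.8], "twist": [0, 0, 0]},
  {"translation": [0, 0, 0.8], "twist": [0, 0, 0]},
  {"translation": [0, 0, 0.8], "twist": [0, 0, 0]},
  {"translation": [0, 0, 0.8], "twist": [0, 0, 0]},
])

```text
t: 17.4
ee_pos: [549.6, 8.2, 263.2]
orientation: [-0.994, -1.332, -0.995]
ft_force: [0.3, -0.3, -2.7]
width: 45.8
```

>>> send_rows([
  {"translation": [-0.03, -0.1, 0], "twist": [0, 0, -0.04]},
  {"translation": [-0.06, -0.2, 0], "twist": [0, 0, -0.08]},
  {"translation": [-0.1, -0.3, 0], "twist": [0, 0, -0.12]},
  {"translation": [-0.13, -0.4, 0], "twist": [0, 0, -0.16]},
  {"translation": [-0.16, -0.5, 0], "twist": [0, 0, -0.2]},
  {"translation": [-0.2, -0.6, 0], "twist": [0, 0, -0.24]},
  {"translation": [-0.23, -0.7, 0], "twist": [0, 0, -0.28]},
  {"translation": [-0.26, -0.8, 0], "twist": [0, 0, -0.31]},
  {"translation": [-0.28, -0.86, 0], "twist": [0, 0, -0.335]},
  {"translation": [-0.28, -0.86, 0], "twist": [0, 0, -0.335]},
])

```text
t: 18.4
ee_pos: [521.6, -78.7, 263.7]
orientation: [-1.121, -1.264, -1.122]
ft_force: [0.5, 0.5, -1.5]
width: 46.0
```

>>> send_rows([
  {"translation": [-0.03, -0.1, 0], "twist": [0, 0, -0.04]},
  {"translation": [-0.06, -0.2, 0], "twist": [0, 0, -0.08]},
  {"translation": [-0.1, -0.3, 0], "twist": [0, 0, -0.12]},
  {"translation": [-0.13, -0.4, 0], "twist": [0, 0, -0.16]},
  {"translation": [-0.16, -0.5, 0], "twist": [0, 0, -0.2]},
  {"translation": [-0.2, -0.6, 0], "twist": [0, 0, -0.24]},
  {"translation": [-0.23, -0.7, 0], "twist": [0, 0, -0.28]},
  {"translation": [-0.26, -0.8, 0], "twist": [0, 0, -0.31]},
  {"translation": [-0.28, -0.86, 0], "twist": [0, 0, -0.335]},
  {"translation": [-0.28, -0.86, 0], "twist": [0, 0, -0.335]},
])

```text
t: 19.4
ee_pos: [493.5, -164.7, 263.7]
orientation: [-1.245, -1.187, -1.246]
ft_force: [-0.1, -0.3, -2.2]
width: 45.6
```

>>> send_rows([
  {"translation": [-0.03, -0.1, 0], "twist": [0, 0, -0.04]},
  {"translation": [-0.06, -0.2, 0], "twist": [0, 0, -0.08]},
  {"translation": [-0.1, -0.3, 0], "twist": [0, 0, -0.12]},
  {"translation": [-0.13, -0.4, 0], "twist": [0, 0, -0.16]},
  {"translation": [-0.16, -0.5, 0], "twist": [0, 0, -0.2]},
  {"translation": [-0.2, -0.6, 0], "twist": [0, 0, -0.24]},
  {"translation": [-0.23, -0.7, 0], "twist": [0, 0, -0.28]},
  {"translation": [-0.26, -0.8, 0], "twist": [0, 0, -0.31]},
  {"translation": [-0.28, -0.86, 0], "twist": [0, 0, -0.335]},
  {"translation": [-0.28, -0.86, 0], "twist": [0, 0, -0.335]},
])

```text
t: 20.4
ee_pos: [465.5, -250.7, 263.7]
orientation: [-1.366, -1.1, -1.368]
ft_force: [-0.0, 0.8, -2.1]
width: 45.8
```

>>> send_rows([
  {"translation": [-0.03, -0.1, 0], "twist": [0, 0, -0.04]},
  {"translation": [-0.06, -0.2, 0], "twist": [0, 0, -0.08]},
  {"translation": [-0.1, -0.3, 0], "twist": [0, 0, -0.12]},
  {"translation": [-0.13, -0.4, 0], "twist": [0, 0, -0.16]},
  {"translation": [-0.16, -0.5, 0], "twist": [0, 0, -0.2]},
  {"translation": [-0.2, -0.6, 0], "twist": [0, 0, -0.24]},
  {"translation": [-0.23, -0.7, 0], "twist": [0, 0, -0.28]},
  {"translation": [-0.26, -0.8, 0], "twist": [0, 0, -0.31]},
  {"translation": [-0.28, -0.86, 0], "twist": [0, 0, -0.335]},
  {"translation": [-0.28, -0.86, 0], "twist": [0, 0, -0.335]},
])

```text
t: 21.4
ee_pos: [437.5, -336.7, 263.7]
orientation: [-1.486, -1.004, -1.487]
ft_force: [0.0, 0.5, -2.6]
width: 45.9
```

```bash
cat > st.py <<'E'
from workcell import ctrl
import numpy as np
from scipy.spatial.transform import Rotation as R
o=ctrl.get_obs();M=R.from_rotvec(o["orientation"]).as_matrix();print(M.round(3)); print("grasp",np.array(o["ee_pos"])+M[:,2]*164,np.round(o["qpos"],3),o["width"])
E
python3 st.py
```

```text
[[-0.001  0.927  0.374]
 [ 0.001 -0.374  0.927]
 [ 1.     0.001 -0.   ]]
grasp [ 498.84040357 -184.57406253  263.62400655] [-0.882  0.783  1.777  1.143  1.837 -1.049] 45.87277756738086
```

>>> send_rows([
  {"translation": [0, 0, 0], "twist": [0.03, 0.075, 0]},
  {"translation": [0, 0, 0], "twist": [0.08, 0.2, 0]},
  {"translation": [0, 0, 0], "twist": [0.13, 0.323, 0]},
  {"translation": [0, 0, 0], "twist": [0.18, 0.446, 0]},
  {"translation": [0, 0, 0], "twist": [0.23, 0.57, 0]},
  {"translation": [0, 0, 0], "twist": [0.28, 0.694, 0]},
  {"translation": [0, 0, 0], "twist": [0.31, 0.768, 0]},
  {"translation": [0, 0, 0], "twist": [0.336, 0.833, 0]},
  {"translation": [0, 0, 0], "twist": [0.336, 0.833, 0]},
  {"translation": [0, 0, 0], "twist": [0.336, 0.833, 0]},
])

```text
t: 22.4
ee_pos: [437.9, -335.5, 263.7]
orientation: [-1.582, -0.615, -1.161]
ft_force: [0.0, 0.8, -2.3]
width: 45.9
```

```bash
python3 st.py
```

```text
[[ 0.401  0.837  0.372]
 [-0.161 -0.336  0.928]
 [ 0.902 -0.432  0.001]]
grasp [ 498.94299852 -183.34393049  263.75619219] [-0.881  0.783  1.778  1.144  1.837 -0.601] 45.942854873482254
```

>>> send_rows([
  {"translation": [0, 0, 0], "twist": [0.03, 0.075, 0]},
  {"translation": [0, 0, 0], "twist": [0.08, 0.2, 0]},
  {"translation": [0, 0, 0], "twist": [0.13, 0.323, 0]},
  {"translation": [0, 0, 0], "twist": [0.18, 0.446, 0]},
  {"translation": [0, 0, 0], "twist": [0.23, 0.57, 0]},
  {"translation": [0, 0, 0], "twist": [0.28, 0.694, 0]},
  {"translation": [0, 0, 0], "twist": [0.31, 0.768, 0]},
  {"translation": [0, 0, 0], "twist": [0.336, 0.833, 0]},
  {"translation": [0, 0, 0], "twist": [0.336, 0.833, 0]},
  {"translation": [0, 0, 0], "twist": [0.336, 0.833, 0]},
])

```text
t: 23.4
ee_pos: [437.8, -335.7, 263.7]
orientation: [-1.614, -0.238, -0.824]
ft_force: [-0.3, 0.5, -2.1]
width: 46.0
```

>>> send_rows([
  {"translation": [0, 0, 0], "twist": [0.03, 0.075, 0]},
  {"translation": [0, 0, 0], "twist": [0.08, 0.2, 0]},
  {"translation": [0, 0, 0], "twist": [0.13, 0.323, 0]},
  {"translation": [0, 0, 0], "twist": [0.18, 0.446, 0]},
  {"translation": [0, 0, 0], "twist": [0.23, 0.57, 0]},
  {"translation": [0, 0, 0], "twist": [0.28, 0.694, 0]},
  {"translation": [0, 0, 0], "twist": [0.31, 0.768, 0]},
  {"translation": [0, 0, 0], "twist": [0.336, 0.833, 0]},
  {"translation": [0, 0, 0], "twist": [0.336, 0.833, 0]},
  {"translation": [0, 0, 0], "twist": [0.336, 0.833, 0]},
])

```text
t: 24.4
ee_pos: [437.8, -335.8, 263.7]
orientation: [-1.585, 0.125, -0.477]
ft_force: [0.3, -1.0, -1.7]
width: 45.8
```

>>> send_rows([
  {"translation": [0, 0, 0], "twist": [0.03, 0.075, 0]},
  {"translation": [0, 0, 0], "twist": [0.08, 0.2, 0]},
  {"translation": [0, 0, 0], "twist": [0.13, 0.323, 0]},
  {"translation": [0, 0, 0], "twist": [0.18, 0.446, 0]},
  {"translation": [0, 0, 0], "twist": [0.23, 0.57, 0]},
  {"translation": [0, 0, 0], "twist": [0.28, 0.694, 0]},
  {"translation": [0, 0, 0], "twist": [0.31, 0.768, 0]},
  {"translation": [0, 0, 0], "twist": [0.336, 0.833, 0]},
  {"translation": [0, 0, 0], "twist": [0.336, 0.833, 0]},
  {"translation": [0, 0, 0], "twist": [0.336, 0.833, 0]},
])

```text
t: 25.4
ee_pos: [437.7, -335.8, 263.7]
orientation: [-1.499, 0.469, -0.126]
ft_force: [0.3, 0.1, -1.9]
width: 45.9
```

>>> send_rows([
  {"translation": [0, 0, 0], "twist": [0.03, 0.075, 0]},
  {"translation": [0, 0, 0], "twist": [0.08, 0.2, 0]},
  {"translation": [0, 0, 0], "twist": [0.13, 0.323, 0]},
  {"translation": [0, 0, 0], "twist": [0.18, 0.446, 0]},
  {"translation": [0, 0, 0], "twist": [0.23, 0.57, 0]},
  {"translation": [0, 0, 0], "twist": [0.28, 0.694, 0]},
  {"translation": [0, 0, 0], "twist": [0.31, 0.768, 0]},
  {"translation": [0, 0, 0], "twist": [0.336, 0.833, 0]},
  {"translation": [0, 0, 0], "twist": [0.336, 0.833, 0]},
  {"translation": [0, 0, 0], "twist": [0.336, 0.833, 0]},
])

```text
t: 26.4
ee_pos: [437.8, -335.8, 263.7]
orientation: [-1.36, 0.793, 0.226]
ft_force: [0.4, -0.7, -2.6]
width: 45.6
```

>>> send_rows([
  {"translation": [0, 0, 0], "twist": [0.03, 0.075, 0]},
  {"translation": [0, 0, 0], "twist": [0.08, 0.2, 0]},
  {"translation": [0, 0, 0], "twist": [0.13, 0.323, 0]},
  {"translation": [0, 0, 0], "twist": [0.18, 0.446, 0]},
  {"translation": [0, 0, 0], "twist": [0.23, 0.57, 0]},
  {"translation": [0, 0, 0], "twist": [0.28, 0.694, 0]},
  {"translation": [0, 0, 0], "twist": [0.31, 0.768, 0]},
  {"translation": [0, 0, 0], "twist": [0.336, 0.833, 0]},
  {"translation": [0, 0, 0], "twist": [0.336, 0.833, 0]},
  {"translation": [0, 0, 0], "twist": [0.336, 0.833, 0]},
])

```text
t: 27.4
ee_pos: [437.8, -335.8, 263.7]
orientation: [-1.167, 1.094, 0.576]
ft_force: [0.5, 0.6, -2.6]
width: 45.7
```

>>> send_rows([
  {"translation": [0, 0, 0], "twist": [0.03, 0.075, 0]},
  {"translation": [0, 0, 0], "twist": [0.08, 0.2, 0]},
  {"translation": [0, 0, 0], "twist": [0.13, 0.323, 0]},
  {"translation": [0, 0, 0], "twist": [0.18, 0.446, 0]},
  {"translation": [0, 0, 0], "twist": [0.23, 0.57, 0]},
  {"translation": [0, 0, 0], "twist": [0.28, 0.694, 0]},
  {"translation": [0, 0, 0], "twist": [0.31, 0.768, 0]},
  {"translation": [0, 0, 0], "twist": [0.336, 0.833, 0]},
  {"translation": [0, 0, 0], "twist": [0.336, 0.833, 0]},
  {"translation": [0, 0, 0], "twist": [0.336, 0.833, 0]},
])

```text
t: 28.4
ee_pos: [437.8, -335.8, 263.7]
orientation: [-0.922, 1.367, 0.921]
ft_force: [-0.2, -0.2, -3.0]
width: 45.8
```

```bash
python3 st.py; python3 - <<'E'
from workcell import ctrl
from h import *
o=np.zeros((480,800,3),np.uint8)
for i,n in enumerate(("top","side")):
    im=ctrl.get_image(n)["img"]
    c=im[140:380,340:540] if n=="top" else im[80:320,240:440]
    o[:,i*400:i*400+400]=cv2.resize(c,(400,480),interpolation=2)
cv2.imwrite("pics/c4.png",o[:,:,::-1])
E
```

```text
[[ 0.001 -0.927  0.375]
 [-0.     0.375  0.927]
 [-1.    -0.001  0.   ]]
grasp [ 499.30974965 -183.8182013   263.71480952] [-0.881  0.783  1.778  1.146  1.835  2.094] 45.7973303535772
```

View pics/c4.png

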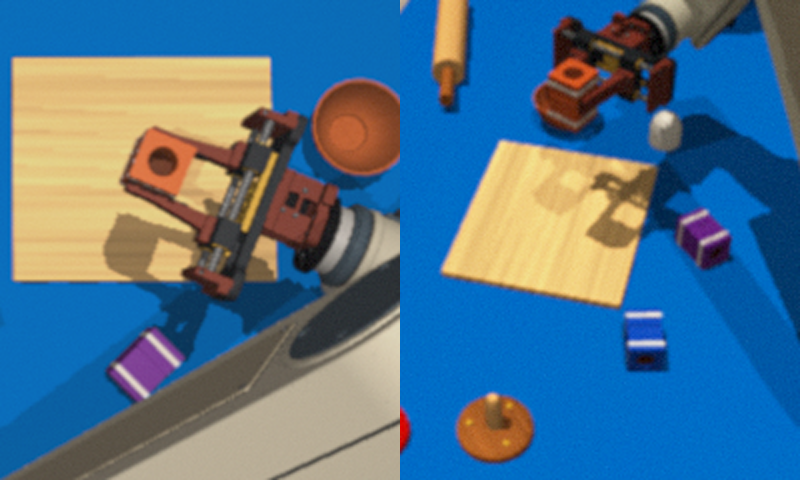

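The top view (hole at (162,160) in the crop) shows the holder upright over the board. Its hole now looks deeper, with a shaded wall. The bowl, dome and gauge look undisturbed.

```bash
python3 -c "
from workcell import ctrl
import numpy as np
print(np.abs(ctrl.get_obs()['qvel']).max()); print(ctrl.close_job())"
```

```text
0.0074025282536572205
the job is handed in; nothing more can be done
None
```

I found the socket, checked that it is clear on the dowel, and handed the job in at about 28.5 s. The holder is in the gripper, socket up, over the ware board.

- **Finding the socket:** I gripped the holder across its middle and set the end that had pointed right straight down over the wooden dowel. It went in about 23 mm with no change in force. The foot recess would have stopped it at 5 mm, so that end is the socket and it is clear. I did not press on to the bottom of the hole at 28 mm.
- **Final pose:** I lifted the holder off, carried it to the board and turned it over by rolling the wrist half a turn. Its centre ended near (499, -184, 264) mm, so its foot is about 215 mm above the board's top. By the tool pose it is within about 0.1° of upright.
- **Last checks:** Joint speeds were below 0.01 rad/s, the jaws held at 45.8 mm, and the wrist carried only the holder's weight. The last pictures showed the bowl, dome and gauge looking undisturbed. The dish was not in those pictures, but the arm never came near it.

The only disagreement was that the side camera put the holder's hole about 1–2 mm away from where the top camera had it, which is about the calibration error. No check failed.

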